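Stack the tea beakers and swap the strainers

TASK

Put the tea things in order: first nest all the steel beakers upright into one stack on the tea tray. Then take the dry strainer (blue knob) down from the hook and nest it on top of the stack, and last hang the wet strainer (red knob) by its arched handle on the freed hook to dry. Leave the gold-rimmed dish and the tea tin where they stand.

Things in the scene. Friction and masses are not known exactly. Their poses are not given: they have to be found in the camera images.
- cup1: plain stainless-steel beaker, 64 mm tall, outside diameter 38 mm at the foot widening evenly to 64 mm at the rim, wall 2.5 mm, inner floor 26 mm up: one sits home in another with its underside 26 mm higher. Origin: centre of the underside, z up. 160 g, foot-heavy. Three to five alike ones stand on the sideboard (absent: None)
- cup2: plain stainless-steel beaker, 64 mm tall, outside diameter 38 mm at the foot widening evenly to 64 mm at the rim, wall 2.5 mm, inner floor 26 mm up: one sits home in another with its underside 26 mm higher. Origin: centre of the underside, z up. 160 g, foot-heavy. Three to five alike ones stand on the sideboard (absent: None)
- cup3: plain stainless-steel beaker, 64 mm tall, outside diameter 38 mm at the foot widening evenly to 64 mm at the rim, wall 2.5 mm, inner floor 26 mm up: one sits home in another with its underside 26 mm higher. Origin: centre of the underside, z up. 160 g, foot-heavy. Three to five alike ones stand on the sideboard (absent: None)
- cup4: plain stainless-steel beaker, 64 mm tall, outside diameter 38 mm at the foot widening evenly to 64 mm at the rim, wall 2.5 mm, inner floor 26 mm up: one sits home in another with its underside 26 mm higher. Origin: centre of the underside, z up. 160 g, foot-heavy. Three to five alike ones stand on the sideboard (absent: None)
- cup5: plain stainless-steel beaker, 64 mm tall, outside diameter 38 mm at the foot widening evenly to 64 mm at the rim, wall 2.5 mm, inner floor 26 mm up: one sits home in another with its underside 26 mm higher. Origin: centre of the underside, z up. 160 g, foot-heavy. Three to five alike ones stand on the sideboard (absent: None)
- dry_strainer: copper strainer with a blue knob, at first hanging on the hook. Body shaped and sized exactly like a steel beaker, same origin. A rigid arched handle of 6 mm rod stands over the mouth in the body's y-z plane: legs at y = +-28 mm, crossbar along y centred 117 mm above the underside (50 mm clear under it). Upright knob on it: 20 mm (x) by 30 mm (y), from 120 to 156 mm above the underside. 180 g
- wet_strainer: copper strainer with a red knob, at first standing on the sideboard. Body shaped and sized exactly like a steel beaker, same origin. A rigid arched handle of 6 mm rod stands over the mouth in the body's y-z plane: legs at y = +-28 mm, crossbar along y centred 117 mm above the underside (50 mm clear under it). Upright knob on it: 20 mm (x) by 30 mm (y), from 120 to 156 mm above the underside. 180 g
- dry_strainer_bar (a point): centre of the blue-knobbed strainer's crossbar
- wet_strainer_bar (a point): centre of the red-knobbed strainer's crossbar
- hook: dark steel hook stand, fixed. Origin: centre of its 100 mm round foot, on the sideboard. 16 mm post, 220 mm high; an 8 mm rod with its axis 200 mm up runs level along the stand's -x to 78 mm from the post axis, then turns up; its tip ends 94 mm out, top at 226 mm. A crossbar hangs across the level rod
- tray: stainless tea tray, 200 mm (x) by 260 mm (y), fixed. Origin: centre of its underside, on the sideboard; floor 5 mm above it, rim 18 mm high and 5 mm thick, small handles on the y ends
- gold_dish: bystander: white ceramic dish with a gold rim, 87 mm across, 25 mm high; origin centre of the underside
- tea_tin: bystander: blue tea tin, 58 mm across, 85 mm high; origin centre of the underside
Things that resemble listed ones, but are neither listed nor needed, are in the scene too. Leave any purple look-alike of the dry_strainer alone.

How it is judged (in metres and radians):
On the way, in this order (a step that is already met when the one before it is completed fails the run):
1. all the steel beakers stand nested in one stack on the tea tray (angle between each of cup1, cup2, cup3, cup4, cup5's own z axis and vertical below 0.15 rad and linear speed of each of cup1, cup2, cup3, cup4, cup5 below 0.05 m/s and ((x of cup1 in the frame of tray between -0.08 and 0.08 m and y of cup1 in the frame of tray between -0.11 and 0.11 m and z of cup1 in the frame of tray between 0 and 0.01 m) or (z of cup1 in the frame of cup2 between 0.02 and 0.032 m and horizontal distance between cup1 and cup2 below 0.008 m) or (z of cup1 in the frame of cup3 between 0.02 and 0.032 m and horizontal distance between cup1 and cup3 below 0.008 m) or (z of cup1 in the frame of cup4 between 0.02 and 0.032 m and horizontal distance between cup1 and cup4 below 0.008 m) or (z of cup1 in the frame of cup5 between 0.02 and 0.032 m and horizontal distance between cup1 and cup5 below 0.008 m)) and horizontal distance between cup1 and cup2 below 0.03 m and horizontal distance between each of cup1, cup2 and cup3 below 0.03 m and horizontal distance between each of cup1, cup2, cup3 and cup4 below 0.03 m and horizontal distance between each of cup1, cup2, cup3, cup4 and cup5 below 0.03 m and ((x of cup2 in the frame of tray between -0.08 and 0.08 m and y of cup2 in the frame of tray between -0.11 and 0.11 m and z of cup2 in the frame of tray between 0 and 0.01 m) or (z of cup2 in the frame of cup1 between 0.02 and 0.032 m and horizontal distance between cup2 and cup1 below 0.008 m) or (z of cup2 in the frame of cup3 between 0.02 and 0.032 m and horizontal distance between cup2 and cup3 below 0.008 m) or (z of cup2 in the frame of cup4 between 0.02 and 0.032 m and horizontal distance between cup2 and cup4 below 0.008 m) or (z of cup2 in the frame of cup5 between 0.02 and 0.032 m and horizontal distance between cup2 and cup5 below 0.008 m)) and ((x of cup3 in the frame of tray between -0.08 and 0.08 m and y of cup3 in the frame of tray between -0.11 and 0.11 m and z of cup3 in the frame of tray between 0 and 0.01 m) or (z of cup3 in the frame of cup1 between 0.02 and 0.032 m and horizontal distance between cup3 and cup1 below 0.008 m) or (z of cup3 in the frame of cup2 between 0.02 and 0.032 m and horizontal distance between cup3 and cup2 below 0.008 m) or (z of cup3 in the frame of cup4 between 0.02 and 0.032 m and horizontal distance between cup3 and cup4 below 0.008 m) or (z of cup3 in the frame of cup5 between 0.02 and 0.032 m and horizontal distance between cup3 and cup5 below 0.008 m)) and ((x of cup4 in the frame of tray between -0.08 and 0.08 m and y of cup4 in the frame of tray between -0.11 and 0.11 m and z of cup4 in the frame of tray between 0 and 0.01 m) or (z of cup4 in the frame of cup1 between 0.02 and 0.032 m and horizontal distance between cup4 and cup1 below 0.008 m) or (z of cup4 in the frame of cup2 between 0.02 and 0.032 m and horizontal distance between cup4 and cup2 below 0.008 m) or (z of cup4 in the frame of cup3 between 0.02 and 0.032 m and horizontal distance between cup4 and cup3 below 0.008 m) or (z of cup4 in the frame of cup5 between 0.02 and 0.032 m and horizontal distance between cup4 and cup5 below 0.008 m)) and ((x of cup5 in the frame of tray between -0.08 and 0.08 m and y of cup5 in the frame of tray between -0.11 and 0.11 m and z of cup5 in the frame of tray between 0 and 0.01 m) or (z of cup5 in the frame of cup1 between 0.02 and 0.032 m and horizontal distance between cup5 and cup1 below 0.008 m) or (z of cup5 in the frame of cup2 between 0.02 and 0.032 m and horizontal distance between cup5 and cup2 below 0.008 m) or (z of cup5 in the frame of cup3 between 0.02 and 0.032 m and horizontal distance between cup5 and cup3 below 0.008 m) or (z of cup5 in the frame of cup4 between 0.02 and 0.032 m and horizontal distance between cup5 and cup4 below 0.008 m))), for 0.2 s.
2. the dry strainer (blue knob) is off the hook and nested on top of the stack (angle between dry_strainer's own z axis and vertical below 0.15 rad and linear speed of dry_strainer below 0.05 m/s and ((z of dry_strainer in the frame of cup1 between 0.02 and 0.032 m and horizontal distance between dry_strainer and cup1 below 0.008 m) or (z of dry_strainer in the frame of cup2 between 0.02 and 0.032 m and horizontal distance between dry_strainer and cup2 below 0.008 m) or (z of dry_strainer in the frame of cup3 between 0.02 and 0.032 m and horizontal distance between dry_strainer and cup3 below 0.008 m) or (z of dry_strainer in the frame of cup4 between 0.02 and 0.032 m and horizontal distance between dry_strainer and cup4 below 0.008 m) or (z of dry_strainer in the frame of cup5 between 0.02 and 0.032 m and horizontal distance between dry_strainer and cup5 below 0.008 m))), for 0.2 s.
3. the wet strainer (red knob) hangs by its crossbar on the hook (linear speed of wet_strainer below 0.05 m/s and angle between wet_strainer's own z axis and vertical below 0.3 rad and contact force between wet_strainer and hook above 0.3 N and x of wet_strainer_bar in the frame of hook between -0.092 and 0 m and y of wet_strainer_bar in the frame of hook between -0.02 and 0.02 m and z of wet_strainer_bar in the frame of hook between 0.198 and 0.216 m), for 0.2 s.
At the end, for the whole second after the job is handed in: Beakers upright and still, one stack on the tray 20 mm clear of its edge; each other beaker and, on top, the blue-knobbed strainer home in the one below (20 to 32 mm higher, centred within 8 mm); the red-knobbed strainer hangs still, its crossbar on the level rod between post and tip (all of step 1 and all of step 2 and all of step 3); the robot touches nothing.
It fails at once if the small white ceramic dish is moved more than 30 mm (distance of gold_dish from where it was at the start of the episode above 0.03 m).
It fails at once if the tea tin is moved more than 30 mm (distance of tea_tin from where it was at the start of the episode above 0.03 m).
Of cup1, cup2, cup3, cup4, cup5 only 3 to 5 are there at a start; the rules pass over those that are not, and their reading is None.
At some moment in a run one of wet_strainer may be knocked a few centimetres aside while the robot is not near it.
It also fails if it takes over 210 s, if anything falls off the work surface, if the arm or the gripper's body presses on something with over 40 N, if the wrist force passes 120 N, or if a joint passes its speed limit or range.

ROBOT

A 7-joint arm with a two-finger parallel gripper is mounted at the origin on the work surface. World frame = base frame: x ahead of the robot, y to its left, z up, the work surface at z = 0. Lengths are in mm, angles in rad, forces in N, time in s.
With the tool pointing down it reaches from about 350 to 900 mm from the base axis. Payload 7.2 kg.
Tool frame: the origin (TCP) lies midway between the tips of the shut fingers; the grasp point (between the pads) lies ctrl.grasp_offset behind it (ctrl.grasp_offset is the distance from the TCP to the grasp point, in mm); z points along the fingers, y is the line along which they close (so a half turn about z gives the same grasp; the last joint's range is limited). The gripper opens to 85 mm and grips with 20 to 120 N. Pads are 22 mm wide; open, the fingers measure 114 mm over their backs; the gripper's body (76 mm by 85 mm) begins 54 mm behind the grasp point. The pads swing forward as they close: fully open they stand 13 mm farther back than shut.
Start: joints at [-1.378, 0.411, -0.013, 1.596, 0.006, 1.134, -0.082], TCP at [161.168, 603.866, 231.297] pointing down, gripper open.
Joint ranges: [-2.95, 2.95], [-0.29, 1.99], [-1.47, 1.44], [0.14, 2.54], [-1.03, 4.17], [0.13, 1.85], [-2.86, 2.86]. Speed limits (rad/s): [2.39, 2.39, 3.01, 3.01, 3.14, 3.14, 3.14].

INTERFACE

Orientations are given as a unit quaternion [x, y, z, w].
In Python, from plant import ctrl, viewer gives the robot as it stands. The module is installed in compiled form; this text tells all that it offers. Calls block until the motion is done:
- ctrl.movep(position, orientation): joint-space move of the TCP to a pose.
- ctrl.servo_line(position, orientation=None, rate=150): straight line of the TCP; orientation=None keeps the orientation; rate is the mean speed in mm/s.
- ctrl.goto_joints(angles): joint-space move.
- ctrl.set_gripper(opening, strength=None): finger opening in mm; strength is the grip in N (None keeps the last); returns when the fingers have stopped.
- ctrl.dwell(seconds).
- ctrl.inverse_kinematics(position, orientation): joint angles nearest the present ones, or None.
- viewer.get_image(name): name is "scene" or "top" or "wrist"; returns the picture (400x640x3 uint8, red, green, blue); there is no depth.
- viewer.camera_params(name): a dict with "intrinsics" (3x3 intrinsics, pixels), "R" (3x3) and "t" (3): a world point X has camera coordinates R X + t. Camera axes: x right, y down, z forward; pixel columns grow to the right and rows downward; lengths in mm; the calibration is good to about 2 mm. A picture is of the moment at which its call begins: read the wrist's pose just before it. camera_params takes no time and is no camera call; for the wrist camera it gives the pose at the moment of the call.
A pose or a line that the arm cannot do raises ctrl.MotionError and nothing moves.
- ctrl.close_job(): hands the job in; it is judged then, once.
Readings, each from a call of its own:
- ctrl.read_time_s(): time.
- ctrl.read_qpos(): joint angles.
- ctrl.read_dq(): joint speeds.
- ctrl.read_joint_torque(): joint torques, N m.
- ctrl.read_ee_pos(): TCP position.
- ctrl.read_eef_rot(): TCP orientation.
- ctrl.read_contact_force(): force on the tool from outside, world axes, zero at the start.
- ctrl.read_moment(): the same for the moment, N m.
- ctrl.read_finger_gap(): finger opening in mm.
- ctrl.read_grasp_force(): force on a finger pad.
Only numpy, scipy, OpenCV 4.12 (cv2) and the standard library are available. Lean on these libraries where they do the work, as an engineer would, in place of code of your own. Each camera call takes 0.05 s, during which the arm holds its last target. There are 200 camera calls.

## Working session

There is one attempt and no reset: what is moved stays moved. The work goes in short steps, each a Python script; the robot and the scene stay as the last script left them, time stands still between calls to the robot, and variables do not carry over. Pictures are saved under pics/ and viewed, at most 14 in all, crops included, and the job is handed in when it is done.

```bash
mkdir -p pics; ls; python3 - <<'E'
from plant import ctrl, viewer
import cv2, numpy as np
for n in("scene","top","wrist"):
    cv2.imwrite(f"pics/{n}0.png",viewer.get_image(n)[:,:,::-1])
    p=viewer.camera_params(n);R=np.array(p["R"]);t=np.array(p["t"]);print(n,np.round(p["intrinsics"],1).tolist(),np.round(-R.T@t),np.round(R,2).tolist())
print(ctrl.read_time_s(),ctrl.grasp_offset,ctrl.read_eef_rot(),ctrl.read_ee_pos(),ctrl.read_finger_gap())
E
```

```text
pics
scene [[400.3, 0.0, 321.7], [0.0, 400.3, 196.4], [0.0, 0.0, 1.0]] [1173. -736.  823.] [[0.7, 0.71, -0.01], [0.42, -0.42, -0.8], [-0.57, 0.56, -0.59]]
top [[388.4, 0.0, 320.2], [0.0, 388.4, 201.4], [0.0, 0.0, 1.0]] [ 357. -106. 1184.] [[0.01, -1.0, -0.02], [-0.99, -0.0, -0.12], [0.12, 0.03, -0.99]]
wrist [[345.9, 0.0, 317.1], [0.0, 345.9, 206.6], [0.0, 0.0, 1.0]] [ 86. 625. 374.] [[0.26, 0.97, -0.0], [0.92, -0.25, 0.31], [0.29, -0.08, -0.95]]
0.15 18.700000000000003 [ 1.30009873e-01  9.91512514e-01 -6.04423372e-04 -4.11355751e-05] [161.07571219 603.52131236 230.64179094] 85.1465324523053
```

View pics/scene0.png

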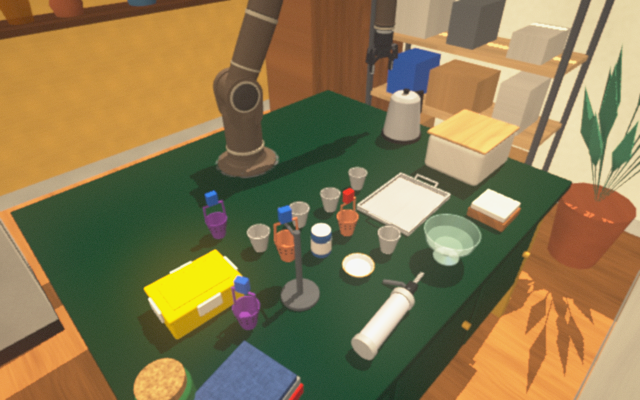

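View pics/top0.png

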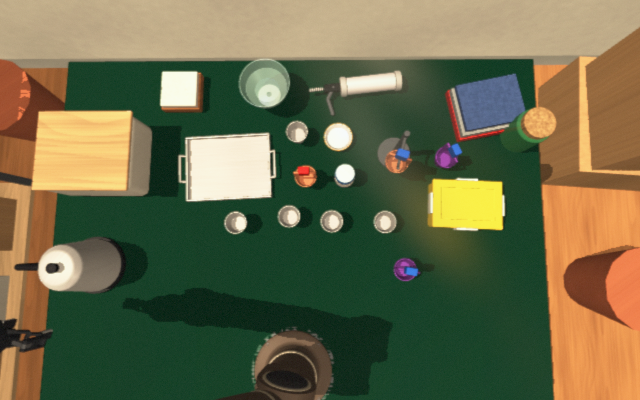

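The top view shows five steel beakers at about (297,131), (289,216), (332,221), (385,222) and (235,222). The tray is at (228,167), the red-knobbed strainer at (305,177), the tin at (345,176) and the dish at (338,137).

Candidates for the dry strainer:
- Copper with a blue knob on the hook, top (397,160), scene (287,240).
- Purple with a blue knob, top (445,157), scene (243,310).
- Purple with a blue knob, top (404,269), scene (215,220).

Only the first is copper and on the hook, so it fits. I'll confirm it in an enlarged crop.

```bash
cat > h.py <<'E'
from plant import ctrl, viewer
import cv2, numpy as np
from scipy.spatial.transform import Rotation as Ro
def cam(n):
    p=viewer.camera_params(n);return np.array(p["intrinsics"]),np.array(p["R"]),np.array(p["t"])
def ray(c,uv):
    K,R,t=c;d=R.T@np.linalg.solve(K,[uv[0],uv[1],1.]);return -R.T@t,d/np.linalg.norm(d)
def onz(c,uv,z):
    o,d=ray(c,uv);return o+d*(z-o[2])/d[2]
def proj(c,X):
    K,R,t=c;q=K@(R@np.array(X,float)+t);return q[:2]/q[2]
def tri(obs):
    A=np.zeros((3,3));b=np.zeros(3)
    for c,uv in obs:
        o,d=ray(c,uv);P=np.eye(3)-np.outer(d,d);A+=P;b+=P@o
    X=np.linalg.solve(A,b)
    return X,[float(np.linalg.norm(proj(c,X)-uv)) for c,uv in obs]
def down(yaw):  # tool z down; tool y (closing line) at angle yaw in world xy
    y=np.array([np.cos(yaw),np.sin(yaw),0]);z=np.array([0,0,-1.]);x=np.cross(y,z)
    return Ro.from_matrix(np.c_[x,y,z]).as_quat()
def blobs(m,lo,hi=1e9):
    n,l,s,c=cv2.connectedComponentsWithStats(m.astype(np.uint8))
    return [(c[i],s[i],l==i) for i in range(1,n) if lo<=s[i][4]<=hi]
def grab(n):
    c=cam(n);return c,viewer.get_image(n)
def hsv(im): return [x.astype(int) for x in cv2.split(cv2.cvtColor(im,cv2.COLOR_RGB2HSV))]
E
python3 - <<'E'
import cv2, numpy as np
from h import *
t=cv2.imread("pics/top0.png");s=cv2.imread("pics/scene0.png")
a=cv2.resize(t[110:240,220:480],(780,390),interpolation=cv2.INTER_CUBIC)[:, :]
b=cv2.resize(s[160:340,180:420],None,fx=2,fy=2,interpolation=cv2.INTER_CUBIC)
cv2.imwrite("pics/c1.png",cv2.resize(s[180:330,200:400],(800,600),interpolation=cv2.INTER_CUBIC))
cv2.imwrite("pics/c2.png",a)
c=cam("top")
for n,uv,z in [("cupA",(297,131),60),("cupB",(289,216),60),("cupC",(332,221),60),("cupD",(385,222),60),("cupE",(235,222),60),("wet",(305,177),60),("wetknob",(303,171),140),("dryknob",(403,155),230),("tin",(345,173),80),("dish",(338,137),20),("t1",(187,136),18),("t2",(269,134),18),("t3",(272,194),18),("t4",(187,200),18)]:print(n,np.round(onz(c,uv,z)))
E
```

```text
cupA [701.  -7.  60.]
cupB [447.  13.  60.]
cupC [ 433. -112.   60.]
cupD [ 431. -265.   60.]
cupE [429. 170.  60.]
wet [562. -33.  60.]
wetknob [564. -32. 140.]
dryknob [ 587. -288.  230.]
tin [ 570. -149.   80.]
dish [ 694. -130.   20.]
t1 [699. 339.  18.]
t2 [705.  83.  18.]
t3 [517.  70.  18.]
t4 [498. 330.  18.]
```

View pics/c1.png

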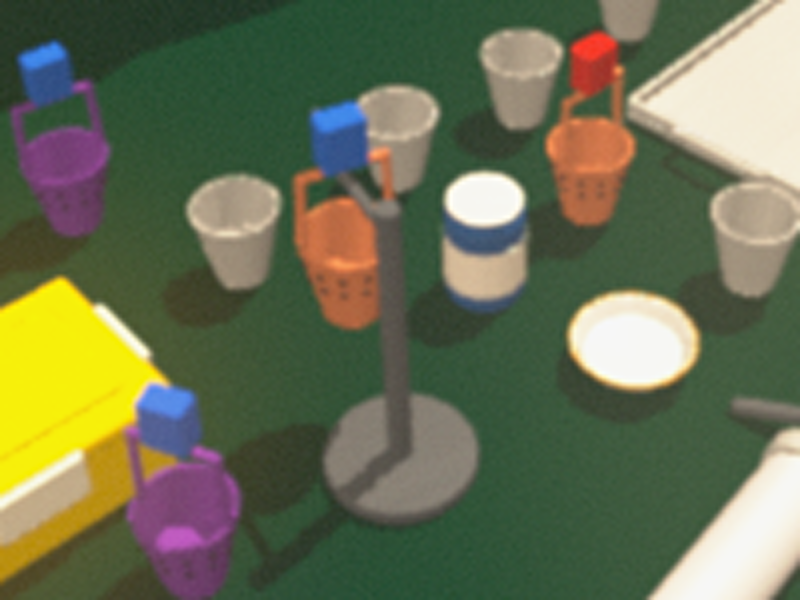

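View pics/c2.png

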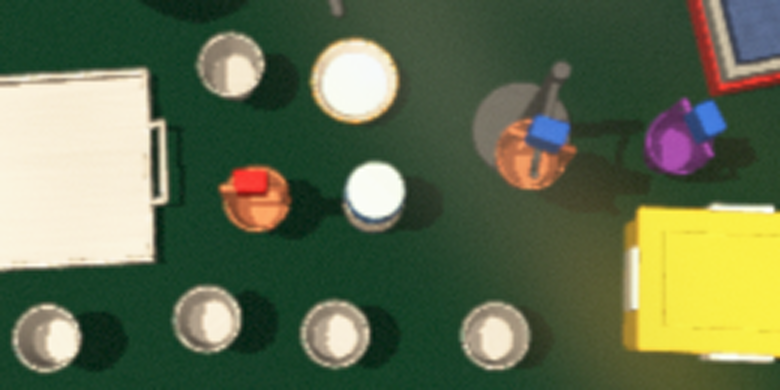

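The enlarged crop confirms it: the copper, blue-knobbed strainer hangs on the hook. The rod runs from the post, crop 2 (562,70), toward the robot, and both look-alikes are purple. The five beakers all stand upright. Next I'll measure everything with the wrist camera from several places.

```bash
cat > scan.py <<'E'
from h import *
import pickle
V=[(440,170),(440,90),(440,0),(440,-60),(440,-130),(440,-215),(440,-295),(590,-330),(590,-240),(560,-75),(560,10),(700,40),(700,-50)]
out=[]
for i,(x,y) in enumerate(V):
    (ctrl.movep if i==0 else ctrl.servo_line)(*(([x+78,y,330],down(np.pi/2)) if i==0 else ([x+78,y,330],None,300)))
    ctrl.dwell(.2); c,im=grab("wrist"); out.append((c,im))
for n in("top","scene"): out.append(grab(n))
pickle.dump(out,open("scan.pkl","wb")); print(ctrl.read_time_s())
E
python3 scan.py; cat > ana.py <<'E'
from h import *
import pickle
out=pickle.load(open("scan.pkl","rb"))
co=dict(A=(701,-7),B=(447,13),C=(433,-112),D=(431,-265),E=(429,170))
obs={k:[] for k in co}
for i,(c,im) in enumerate(out[:13]):
    H,S,Vv=hsv(im); m=((S<75)&(Vv>70)).astype(np.uint8)
    m=cv2.morphologyEx(m,cv2.MORPH_CLOSE,np.ones((7,7)))
    cs,_=cv2.findContours(m,cv2.RETR_EXTERNAL,cv2.CHAIN_APPROX_NONE)
    o=-c[1].T@c[2]
    for k in cs:
        if cv2.contourArea(k)<800: continue
        x,y,w,h=cv2.boundingRect(k)
        if x<2 or y<2 or x+w>638 or y+h>398: continue
        (u,v),ax,_=cv2.fitEllipse(cv2.convexHull(k)); X=onz(c,(u,v),64)
        if np.hypot(*(X-o)[:2])>.2*(o[2]-64): continue
        for n in co:
            if np.hypot(X[0]-co[n][0],X[1]-co[n][1])<25: obs[n].append((c,(u,v))); print(i,n,np.round(X[:2],1),np.round(np.array(ax)*(o[2]-64)/346,1))
for n in obs:
    if len(obs[n])>1: X,e=tri(obs[n]); print(n,np.round(X,1),np.round(e,1))
E
python3 ana.py; python3 - <<'E'
import pickle,cv2,numpy as np
o=pickle.load(open("scan.pkl","rb"))
a=[cv2.resize(o[i][1],(400,250),interpolation=cv2.INTER_AREA) for i in(2,7,9,12)]
cv2.imwrite("pics/m1.png",np.vstack([np.hstack(a[:2]),np.hstack(a[2:])])[:,:,::-1])
E
```

```text
11.3333
0 E [425.8 168.7] [71.1 75.3]
1 B [445.   13.3] [69.  73.9]
1 E [425.9 168.7] [70.3 76. ]
2 B [445.   13.4] [69.8 72.9]
3 B [445.   13.4] [69.1 73.9]
3 C [ 431.1 -110.6] [70.3 75. ]
4 C [ 431.2 -110.5] [70.7 74.4]
5 D [ 430.  -264.1] [70.5 75.2]
6 D [ 430.  -264.1] [70.8 74.9]
11 A [697.9  -6.2] [69.5 73.8]
12 A [697.9  -6.2] [69.7 73.7]
A [697.9  -6.2  64.1] [0. 0.]
B [445.   13.3  64.2] [0. 0. 0.]
C [ 431.2 -110.5   64.2] [0. 0.]
D [ 430.  -264.1   63.9] [0. 0.]
E [425.8 168.7  63.8] [0. 0.]
```

View pics/m1.png

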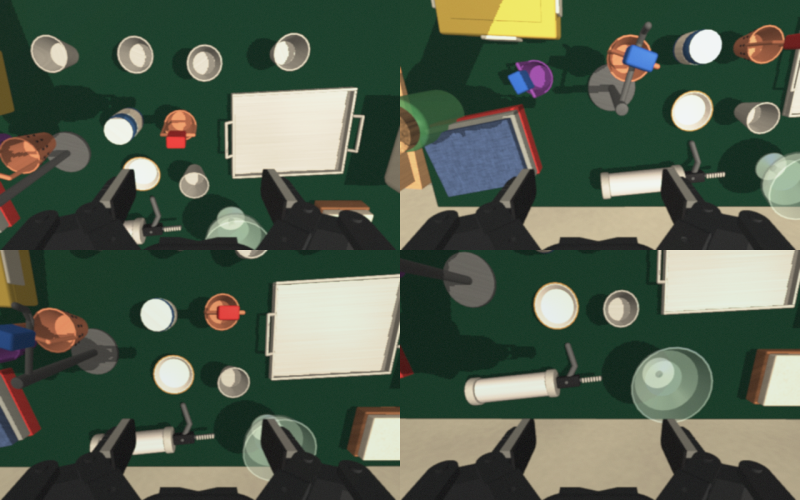

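The rims measure 64 mm high in every case, with residuals near 0 px, so the beaker positions are reliable. I'll place the first beaker on the tray and check it.

```bash
cat > cup.py <<'E'
from h import *
CU=dict(A=(697.9,-6.2),B=(445,13.3),C=(431.2,-110.5),D=(430,-264.1),E=(425.8,168.7))
Q=down(np.pi/2); ST=(600.,200.)
def pick(n):
    x,y=CU[n]; ctrl.movep([x,y,300],Q); ctrl.servo_line([x,y,80],rate=200); ctrl.servo_line([x,y,40],rate=80)
    ctrl.set_gripper(55,40); g=ctrl.read_finger_gap(); ctrl.servo_line([x,y,90],rate=80); ctrl.servo_line([x,y,300],rate=250)
    print(n,"gap",round(g,1),round(ctrl.read_finger_gap(),1),"Fz",np.round(ctrl.read_contact_force(),1))
def place(k,st=ST):
    z=5+26*k+40
    ctrl.movep([*st,300],Q); ctrl.servo_line([*st,z+35],rate=150); ctrl.servo_line([*st,z+1],rate=40)
    print("down",np.round(ctrl.read_contact_force(),1),np.round(ctrl.read_ee_pos(),1))
    ctrl.set_gripper(85); ctrl.servo_line([*st,z+45],rate=100); ctrl.servo_line([*st,300],rate=250); print("t",ctrl.read_time_s())
E
python3 - <<'E'
from cup import *
pick("E"); place(0)
ctrl.movep([ST[0]+78,ST[1],330],Q);ctrl.dwell(.2)
for dy in(-40,40):
    ctrl.servo_line([ST[0]+78,ST[1]+dy,330]);ctrl.dwell(.2);c,im=grab("wrist");cv2.imwrite(f"pics/st{dy}.png",im[:,:,::-1])
    np.savez(f"st{dy}",K=c[0],R=c[1],t=c[2])
E
```

```text
E gap 61.2 60.8 Fz [ 0.3  0.8 -2. ]
down [-1.7 -1.1  4.4] [600.4 199.7  46.5]
t 22.2167
```

View pics/st40.png

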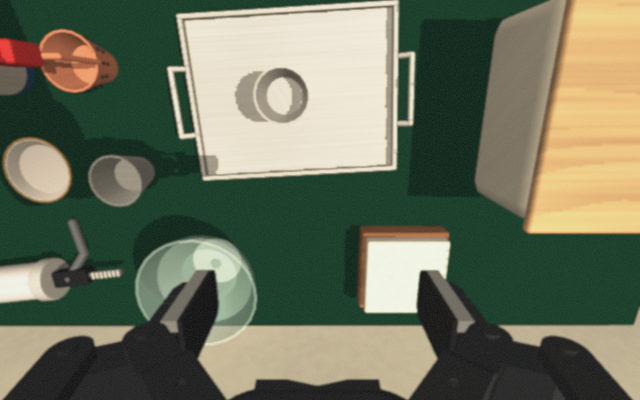

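The beaker stands upright on the tray with its rim ellipse centred near (280.5,96). I'll cast that to its position and nest the next one there.

```bash
python3 - <<'E'
from cup import *
d=np.load("st40.npz");X=onz((d["K"],d["R"],d["t"]),(280.5,96),69);print(np.round(X,1))
pick("B"); place(1)
E
```

```text
[600.8 198.5  69. ]
B gap 60.5 60.7 Fz [-0.3  0.2 -2.1]
down [-1.3 -1.   2.1] [600.1 199.9  72.2]
t 34.9667
```

```bash
python3 - <<'E'
from cup import *
for k,n in((2,"C"),(3,"D"),(4,"A")): pick(n); place(k)
ctrl.movep([560+78,-33,330],Q);ctrl.dwell(.2)
import pickle
out=[]
for y in(-75,10): ctrl.servo_line([638,y,330]);ctrl.dwell(.2);out.append(grab("wrist"))
out.append(grab("scene"));out.append(grab("top"));pickle.dump(out,open("s2.pkl","wb"))
a=[o[1] for o in out]
s=cv2.resize(a[2][120:320,240:460],(400,364),interpolation=cv2.INTER_CUBIC)
cv2.imwrite("pics/m2.png",np.hstack([s,cv2.resize(a[3][100:250,160:460],(400,200))[[*range(200)]+[199]*164]])[:,:,::-1])
E
```

```text
C gap 61.7 61.1 Fz [-0.5  0.1 -1.7]
down [-0.2 -0.4  3.7] [600.3 200.   98.4]
t 45.6583
D gap 61.0 60.7 Fz [ 0.8  0.  -1.8]
down [-1.6  0.6  2.1] [600.2 200.1 124.3]
t 57.025
A gap 60.2 60.8 Fz [ 0.3  0.3 -2.6]
down [-0.7  0.2  0.4] [600.  200.  150.1]
t 66.3333
```

View pics/m2.png

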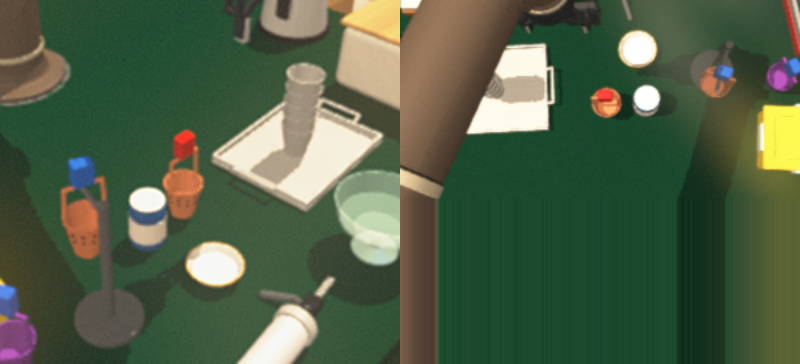

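The stack of five stands upright with evenly spaced rims, and the tin and dish are untouched. Next I'll measure the blue knob from above, then the stack top.

```bash
cat > knob.py <<'E'
from h import *
def kmask(im,col):
    H,S,V=hsv(im); m=(S>140)&(V>60)
    return m&((H>103)&(H<118) if col=="blue" else ((H<4)|(H>175)))
def kblob(c,im,col,near,z):
    m=cv2.morphologyEx(kmask(im,col).astype(np.uint8),cv2.MORPH_OPEN,np.ones((3,3)))
    b=[x for x in blobs(m,60) if np.hypot(*(onz(c,x[0],z)-[*near,z])[:2])<60]
    return max(b,key=lambda x:x[1][4]) if b else None
def rect(c,b,z):
    pts=cv2.findContours(b[2].astype(np.uint8),cv2.RETR_EXTERNAL,cv2.CHAIN_APPROX_NONE)[0][0][:,0,:]
    W=np.array([onz(c,p,z)[:2] for p in pts],np.float32)
    return cv2.minAreaRect(W)
def look(near,z,col,zt,off=((0,0),(0,-60),(0,60))):
    res=[]
    for k,(dx,dy) in enumerate(off):
        p=[near[0]+78+dx,near[1]+dy,zt]
        if k==0: ctrl.movep(p,down(np.pi/2))
        else: ctrl.servo_line(p,rate=250)
        ctrl.dwell(.25); c,im=grab("wrist"); res.append((c,im,kblob(c,im,col,near,z)))
    return res
E
python3 - <<'E'
from knob import *
import pickle
near=(587,-288);r=look(near,235,"blue",400)
print([None if b is None else (np.round(b[0],1),b[1][4]) for _,_,b in r])
X,e=tri([(c,b[0]) for c,_,b in r]);print("centroid",np.round(X,1),np.round(e,1))
print("rect",rect(r[0][0],r[0][2],246))
pickle.dump(r,open("blue.pkl","wb"))
im=r[0][1];u,v=r[0][2][0].astype(int);print(u,v)
cr=lambda im,u,v:cv2.resize(im[max(v-75,0):v+75,u-100:u+100],(400,300),interpolation=cv2.INTER_CUBIC)
cv2.imwrite("pics/blue.png",np.hstack([cv2.resize(x[1][max(0,int(x[2][0][1])-75):max(0,int(x[2][0][1])-75)+150,int(x[2][0][0])-100:int(x[2][0][0])+100],(400,300),interpolation=cv2.INTER_CUBIC) for x in (r[0],r[1])])[:,:,::-1]); print(ctrl.read_time_s())
for x in r: print(int(x[2][0][0])-100,max(0,int(x[2][0][1])-75))
E
```

```text
[(array([317. ,  96.1]), np.int32(777)), (array([389.1,  95.8]), np.int32(929)), (array([248.7,  97.6]), np.int32(911))]
centroid [ 588.  -285.7  240.1] [0.2 0.2 0.1]
rect ((588.3236694335938, -285.47222900390625), (27.911251068115234, 18.593765258789062), 71.84266662597656)
317 96
72.325
217 21
289 20
148 22
```

View pics/blue.png

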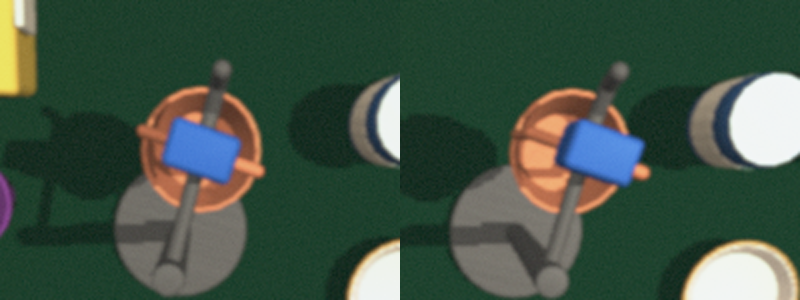

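```bash
python3 - <<'E'
from knob import *
import pickle
r=pickle.load(open("blue.pkl","rb"))
P,e=tri([(r[0][0],(302,160)),(r[1][0],(365,160))]);T,f=tri([(r[0][0],(328,56)),(r[1][0],(399,56))])
print(np.round(P,1),e,np.round(T,1),f)
P=onz(r[0][0],(302,160),220);T=onz(r[0][0],(328,56),226);d=(T-P)[:2];print(np.round(P,1),np.round(T,1),np.hypot(*d),np.degrees(np.arctan2(d[1],d[0])))
k=np.array([588.3,-285.5])-P[:2];d/=np.hypot(*d);print("bar along",k@d,"across",d[0]*k[1]-d[1]*k[0])
E
```

```text
[ 646.4 -299.9  214.6] [0.022108383585524072, 0.02209326111360733] [ 555.7 -276.4  224.9] [0.02401020495062861, 0.024082658407677107]
[ 645.4 -299.7  220. ] [ 555.8 -276.5  226. ] 92.52619846024433 165.48174840812516
bar along 58.83421066714965 across 0.6155131519531611
```

The post is at (645.5,-299.8), the rod runs at 165.5° toward the robot, and the knob sits about 59 mm along it. Now I'll take the dry strainer.

```bash
python3 - <<'E'
from h import *
q=down(np.radians(73)); k=np.array([588.2,-285.6]); d=np.array([np.cos(np.radians(165.5)),np.sin(np.radians(165.5))])
ctrl.set_gripper(60)
ctrl.movep([*k,320],q); ctrl.servo_line([*k,260],rate=150); ctrl.servo_line([*k,216],rate=60)
print(np.round(ctrl.read_contact_force(),1))
ctrl.set_gripper(15,70); print("gap",ctrl.read_finger_gap(),np.round(ctrl.read_ee_pos(),1))
ctrl.servo_line([*k,246],rate=60); print(np.round(ctrl.read_contact_force(),1),ctrl.read_finger_gap())
p=k+d*95; ctrl.servo_line([*p,246],rate=60); print(np.round(ctrl.read_contact_force(),1))
ctrl.servo_line([*p,400],rate=200); ctrl.dwell(.3);print(np.round(ctrl.read_contact_force(),1),ctrl.read_finger_gap(),ctrl.read_time_s())
ctrl.servo_line([600,200,400],rate=200); ctrl.dwell(.2)
c,im=grab("scene"); cv2.imwrite("pics/held.png",cv2.resize(im[30:280,250:530],(672,600),interpolation=cv2.INTER_CUBIC)[:,:,::-1]); print(ctrl.read_time_s())
E
```

```text
[-0.  -0.4 -0.7]
gap 29.06450769607227 [ 588.6 -286.   216.5]
[ 0.2  0.  -2. ] 28.952359401684568
[ 1.  -0.1 -1.8]
[-0.1 -0.4 -2.1] 28.845412392785065 78.675
81.4417
```

View pics/held.png

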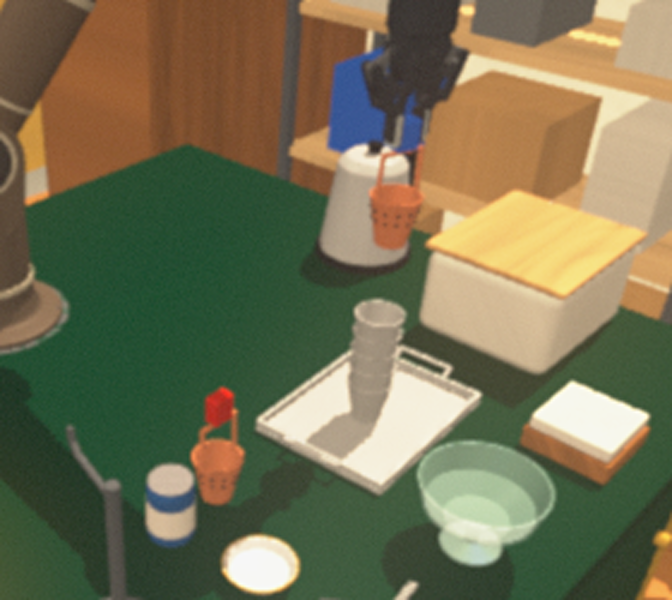

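The strainer is held over the stack, with the stack rim at full-image pixel (408,160) and the strainer foot near (413,131). I'll compare these with their projections before lowering.

```bash
python3 - <<'E'
from h import *
c=cam("scene")
print(proj(c,(600,200,173)),"foot",proj(c,(600,200,274)),"rimheld",proj(c,(600,200,338)),"px per 10mm x,y",proj(c,(610,200,274))-proj(c,(600,200,274)),proj(c,(600,210,274))-proj(c,(600,200,274)))
p=cv2.imread("pics/held.png")
print(np.round(onz(c,(408.3,160.4),173),1))
E
```

```text
[407.86162247 160.04740201] foot [412.02443117 130.70642248] rimheld [414.88858841 110.51880749] px per 10mm x,y [2.83215675 1.10767202] [ 1.97119241 -1.11022117]
[602.2 199.2 173. ]
```

Both agree to within a few millimetres, well inside the roughly 10 mm capture range. Lowering now.

```bash
python3 - <<'E'
from knob import *
import pickle
P=[600.5,199.8]
ctrl.servo_line([*P,310],rate=150); ctrl.servo_line([*P,262],rate=35)
print(np.round(ctrl.read_contact_force(),1),np.round(ctrl.read_ee_pos(),1))
ctrl.set_gripper(60); ctrl.servo_line([*P,330],rate=100); ctrl.servo_line([*P,400],rate=200)
near=(560,-33); r=look(near,146,"red",330)
print([None if b is None else (np.round(b[0],1),b[1][4]) for _,_,b in r])
X,e=tri([(c,b[0]) for c,_,b in r if b]);print(np.round(X,1),np.round(e,1),rect(r[0][0],r[0][2],156))
pickle.dump(r,open("red.pkl","wb"))
c,im=grab("scene")
a=cv2.resize(im[100:250,300:500],(400,300),interpolation=cv2.INTER_CUBIC)
u,v=r[0][2][0].astype(int); v0=max(0,v-75)
b=cv2.resize(r[0][1][v0:v0+150,u-100:u+100],(400,300),interpolation=cv2.INTER_CUBIC)
cv2.imwrite("pics/m3.png",np.hstack([a,b])[:,:,::-1]); print(ctrl.read_time_s())
E
```

```text
[-0.6  1.1 -2.3] [600.6 199.8 262.2]
[(array([282.9,  97.3]), np.int32(754)), (array([350.9,  97.3]), np.int32(747)), (array([219.9,  98. ]), np.int32(895))]
[561.8 -60.9 148.6] [0.5 0.3 0.3] ((561.6644897460938, -60.595237731933594), (18.340856552124023, 30.04439353942871), 0.12814879417419434)
88.4
```

View pics/m3.png

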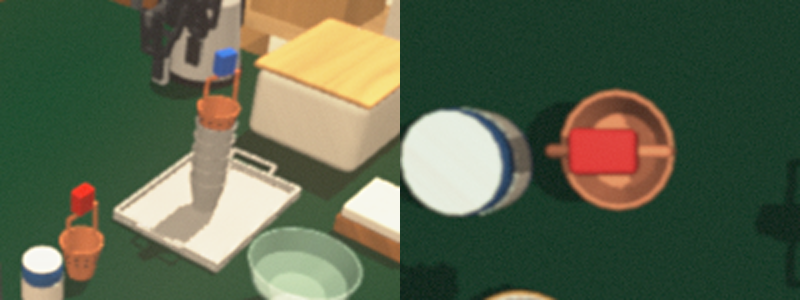

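The blue strainer sits nested and upright on the stack. The red knob is now near (562,-60), so it has been knocked since my first coarse reading. I'll re-measure directly above it, grasp, and hang it.

```bash
python3 - <<'E'
from knob import *
r=look((562,-61),150,"red",330,off=((0,0),))
(cx,cy),(w,h),a=rect(r[0][0],r[0][2],156); a=np.radians(a if w>h else a+90)
if np.cos(a-np.pi/2)<0: a-=np.pi
print(cx,cy,w,h,np.degrees(a))
assert 26<max(w,h)<34 and 16<min(w,h)<24
q=down(a); ctrl.set_gripper(48)
ctrl.movep([cx,cy,230],q); ctrl.servo_line([cx,cy,170],rate=150); ctrl.servo_line([cx,cy,126.5],rate=60)
print(np.round(ctrl.read_contact_force(),1))
ctrl.set_gripper(15,70); print("gap",ctrl.read_finger_gap(),np.round(ctrl.read_ee_pos(),1))
ctrl.servo_line([cx,cy,200],rate=80); ctrl.servo_line([cx,cy,400],rate=200)
k=np.array([588.2,-285.6]); t=np.radians(165.5);d=np.array([np.cos(t),np.sin(t)]); p=k+d*95
ctrl.movep([*p,400],down(np.radians(75.5))); ctrl.servo_line([*p,247],rate=150); ctrl.dwell(.2)
print(np.round(ctrl.read_contact_force(),1),ctrl.read_finger_gap(),ctrl.read_time_s())
ims=[grab(n)[1] for n in("scene","top")]
cv2.imwrite("pics/pre.png",np.hstack([cv2.resize(ims[0][160:310,200:400],(400,300),interpolation=cv2.INTER_CUBIC),cv2.resize(ims[1][100:250,320:520],(400,300),interpolation=cv2.INTER_CUBIC)])[:,:,::-1])
E
```

```text
561.8406372070312 -61.128639221191406 18.264955520629883 28.947031021118164 90.12313912808895
[0.2 0.2 0.3]
gap 28.982524301001632 [562.3 -61.4 127.1]
[-0.   0.9 -2.1] 29.085462867788287 96.15
```

View pics/pre.png

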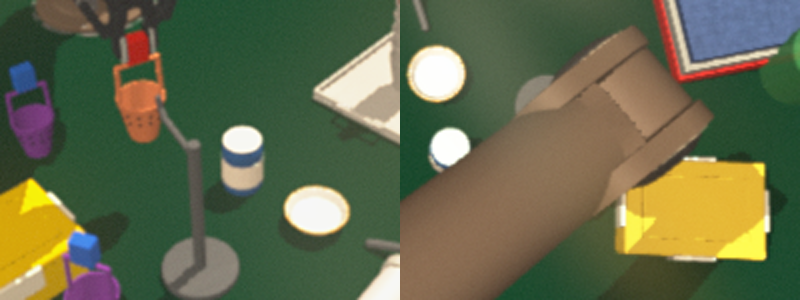

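The red-knobbed strainer is held upright in front of the rod tip, at left crop (140,100) with the tip near (160,100), with its handle square to the rod. I'll slide it in, lower and release.

```bash
python3 - <<'E'
from knob import *
k=np.array([588.2,-285.6]); t=np.radians(165.5);d=np.array([np.cos(t),np.sin(t)]); k=k-3*d
ctrl.servo_line([*k,247],rate=50); print(np.round(ctrl.read_contact_force(),1))
for z in(222,218,217,216,215):
    ctrl.servo_line([*k,z],rate=25); f=ctrl.read_contact_force(); print(z,np.round(f,1))
    if f[2]>0: break
ctrl.set_gripper(55); ctrl.servo_line([*k,270],rate=60); ctrl.servo_line([*k,380],rate=200)
r=look((588,-286),235,"red",400,off=((0,0),(0,50)))
X,e=tri([(c,b[0]) for c,_,b in r]);print(np.round(X,1),e,rect(r[0][0],r[0][2],246),ctrl.read_time_s())
ctrl.movep([480,60,400],down(np.pi/2)); ctrl.dwell(1)
im=grab("scene")[1]; cv2.imwrite("pics/fin.png",cv2.resize(im[110:330,200:480],(760,597),interpolation=cv2.INTER_CUBIC)[:,:,::-1])
E
```

```text
[ 0.1 -0.5 -1.3]
222 [-0.   1.  -1.5]
218 [ 1.1 -0.3 -2.4]
217 [ 0.3 -1.1 -2.7]
216 [-0.7  0.9  3.6]
[ 591.1 -285.1  241.6] [0.029855859056398086, 0.029875800070103525] ((591.3020629882812, -284.90692138671875), (29.077219009399414, 19.82553482055664), 74.41349029541016) 103.7917
```

View pics/fin.png

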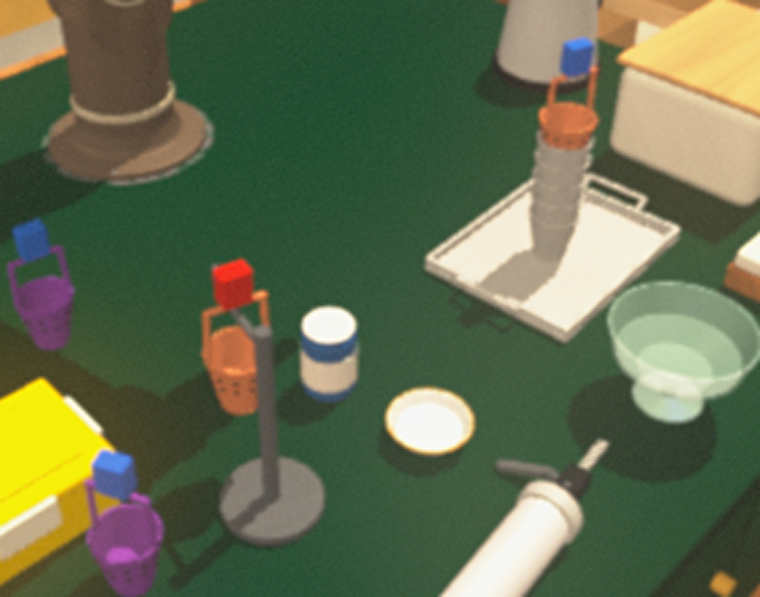

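The red-knobbed strainer hangs level on the rod (235,340). The stack with the blue-knobbed strainer on top stands upright on the tray (565,150), and the tin and dish have not moved. The robot is clear of everything, so I'm handing in.

```bash
python3 -c "
from plant import ctrl
print(ctrl.close_job())"
```

```text
the job is handed in; nothing more can be done
None
```

The job is handed in: five beakers nested on the tray with the dry strainer on top, the wet strainer hanging on the hook, and the dish and tin left in place; the hand-in call returned no verdict.

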